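# Clamp a vial in the bench vise with its guarded knob

### The arm

A 7-joint arm with a two-finger parallel gripper is mounted at the origin on a cart in front of the work surface, level with it; the furniture and walls round the work are solid. World frame = base frame: x ahead of the robot, y to its left, z up, the work surface at z = 0. Lengths are in mm, angles in rad, forces in N, time in s.
With the tool pointing down it reaches from about 400 to 875 mm from the base axis. Payload 4.4 kg.
Tool frame: the origin (TCP) lies midway between the tips of the shut fingers; the grasp point (between the pads) lies 19 mm behind it (ctrl.grip_point_offset is the distance from the TCP to the grasp point, in mm); z points along the fingers, y is the direction in which the jaws open and shut (so a half turn about z gives the same grasp; the last joint's range is limited). The gripper opens to 85 mm and grips with 20 to 120 N. Pads are 22 mm wide; open, the fingers measure 114 mm over their backs; the gripper's body (76 mm by 85 mm) begins 54 mm behind the grasp point. The pads swing forward as they close: fully open they stand 13 mm farther back than shut.
Start: joints at [1.252, 0.628, 0.038, 1.517, -0.027, 0.996, -0.02], TCP at [162.603, -629.347, 231.313] pointing down, gripper open.
Joint ranges: [-3.06, 3.06], [-0.37, 2.12], [-1.25, 1.32], [0.18, 2.47], [-1.1, 4.24], [0.23, 1.98], [-2.94, 2.94]. Speed limits (rad/s): [2.57, 2.57, 3.14, 3.14, 3.14, 3.14, 3.14].

### API

Orientations are given as [roll, pitch, yaw] about the fixed x, y, z axes, in that order (R = Rz(yaw) Ry(pitch) Rx(roll)).
In Python, from cell import ctrl, imaging, models gives the robot as it stands. The module is installed in compiled form; this text tells all that it offers.
- The arm moves only by the tool drive_tool, never from a script. Its argument "deltas" is text: rows parted by semicolons, each of 5 numbers parted by spaces: the shift along the tool's x, y, z in m, then the turn about the tool's z in degrees, then the finger opening in m, from 0 to 0.0854. A call has 1 to 12 rows; each row is the pose to reach, as a shift and turn from the pose commanded when the call began, along the tool's axes at that moment; what a row does not reach only later rows make up. A row lasts 1/8 s, in which the tool goes at most 62.5 mm and 10.7 degrees, less where a joint would pass 70% of its speed; a pose out of reach is approached as far as the arm can. A call with a gripper value outside its range is refused whole. The fingers move at their own pace and stop on an object; the grip force is fixed at half the most. Time passes only in rows, so rows that repeat a pose let the fingers close. It gives the time, the measured TCP pose, the force and the opening at its end, in the units of the state.
- ctrl.read_state(): the state, without advancing time (a new reading comes with each control period).
- imaging.get_image(name): name is "scene" or "top" or "wrist"; returns a dict with "color" (400x640x3 uint8, red, green, blue), "range_z" (400x640 float32, mm along the optical axis (not along the pixel's ray), 0 where there is no reading), "vfov" (degrees; the focal length in pixels is half the picture's height over the tangent of half this angle, whatever the lens; pixels are square), "cx", "cy" (the principal point, pixels), "extrinsics" (4x4, takes a point from camera to world coordinates). Camera axes: x right, y down, z forward; pixel columns grow to the right and rows downward; lengths in mm; the calibration is good to about 2 mm. The wrist camera is an equidistant fisheye: a pixel r from the principal point sees the ray r / f radians off the axis. A picture is of the moment at which its call begins.
- ctrl.finish_job(): hands the job in, once; it reports no verdict.
Trained networks look in a picture, given as the dict that the camera call returned (one of the last four; its "shot" number tells which), for a name from the list of things; names that differ only in an ending like _2 or _b are one class to them, and where a whole thing is asked for, a point or a joint stands for the part that bears it (a point fixed in the world has none). Each returns a list of dicts, best first, with "score" (0 to 1); they miss things now and then, are a little off and sometimes report something else, mostly with a low value. They report only what shows in the picture. A call takes as long as a camera call. They do not tell look-alikes from the thing itself.
- models.spot_in(picture, thing): "point" ([column, row] in pixels, amid what is visible of it).
- models.landmark_of(picture, thing): "point" ([column, row] in pixels: a listed point, or the origin of a listed thing).
The state is a dict: "clock": time; "qpos": joint angles; "qd": joint speeds; "tau": joint torques, N m; "eef_pos": TCP position; "tool_rot": TCP orientation; "force": force on the tool from outside, world axes, zero at the start; "torque": the same for the moment, N m; "width": finger opening in mm.
Only numpy, scipy, OpenCV 4.12 (cv2) and the standard library are available. Lean on these libraries where they do the work, as an engineer would, in place of code of your own. Each camera call takes 0.05 s, during which the arm holds its last target.

### The job

Stand the loose white screw-cap vial from the open bench upright in the small vial vise, between its jaw and its V-shaped stop. Then reach down inside the guard collar and turn the knob clockwise until the jaw holds the vial snugly with about 12 N: firmly enough that it cannot slip, but never crushing it. Do not lean on the guard collar, and leave the bottle, the cups and the tape roll where they are.

Things in the scene. Friction and masses are not known exactly. Their poses are not given: they have to be found in the camera images.
- vial: White plastic vial with a white screw cap: the straight-sided one on the open bench (not those in the basket). All sizes in mm. 72 high; body diameter 37.2 up to 48, cap diameter 39.4 from 48 to the top; about 45 g. Rigid, the cap does not turn. Origin at the centre of its underside, z up.
- vise: Small bench vise for vials, fixed, turned about z. Origin on the bench top, on its long axis; its +y points to the knob end, -y to the stop. Grey housing 96 (x) x 98 (y) x 40 high from y = 6 to 104; from there to y = -110 an aluminium plate 64 wide, 8 thick, on which the vial stands between jaw and stop. Both rise to 40 above the bench.
- vial_seat (a point): Point fixed on the vise, on the base plate (8 above the bench), where the vial's underside centre stands when clamped; axes as the vise's. It holds for the nominal setting of the stop. The stop was set by hand: its 120 degree V stands up to 3.5 to either side along the vise's y; this is not measured and stays so. The V is sprung and gives 1 mm for each 13 N.
- jaw: Rubber-faced steel jaw, 40 wide (vise x), 10 to 40 above the bench. Origin on the vise's long axis at bench height, in the plane of the face that meets the vial; axes as the vise's. The knob drives it rigidly to the vise's -y by 10 per rad. It presses the vial on the stop from a knob angle of 0.65 to 1.45 on, depending on the stop; 12 N comes about 0.1 rad later.
- guard: Guard collar, an upright round plastic tube fixed on the housing round the knob: inner diameter 74, outer 83, from 40 (the well's floor) to 85 above the bench. Origin on the knob's axis at the well's floor. It takes less than 15 N.
- knob_grip (a point): Point on the knob's axis where to grip it, 66 above the bench, 19 below the collar's lip, 26 above the well's floor; fixed on the vise, axes as the vise's. The knob is a black bar 36 long, 12 thick (grip across the thickness), its flat top at 74 above the bench, with a disc of diameter 30, 4 thick at its foot.
- knob (a joint): Knob angle in rad, 0 to 2, growing clockwise seen from above (closes the jaw). At 0 the bar lies along the vise's x; at q it is turned by -q about z. It stays where left. Torque: 0.22 N m turning freely plus 0.01 per N of clamping. With the hand still, friction masks part of it: compare with readings taken alike in free turning; a rise of 0.06 to 0.16 N m is right.
- bottle: White tablet bottle with a shoulder and a coloured band, diameter 38, 68 high, loose bystander. Origin at the centre of its underside.
- cups: Stack of nested clear dose cups, diameter 46, 50 high, loose bystander. Origin at the centre of its underside.
- tape: Roll of tape lying flat, diameter 53, 18 high, loose bystander. Origin at the centre of its underside.
There are look-alikes about, which are no part of the job. What is shaped like the vial but purple or yellow is not meant.

How it is judged:
By the outcome, as a careful person would: the job done as asked, in the order asked, and still so for the second after the job is handed in, with the robot touching nothing.
It also fails if it takes over 72 s, if anything falls off the work surface, if the arm or the gripper's body presses on something with over 40 N, if the wrist force passes 120 N, or if a joint passes its speed limit or range.

## Working session

There is one attempt and no reset: what is moved stays moved. The work goes in short steps, Python scripts to look and compute and a tool call to move; the robot and the scene stay as the last step left them, time stands still between calls to the robot, and variables do not carry over. Pictures are saved under pics/ and viewed, and the job is handed in when it is done.

Besides the shell and the picture viewer there is one more tool, called by a JSON object that holds its "name" and its "arguments". drive_tool: Moves the arm, as the interface text tells. Its arguments: {"type":"object","properties":{"deltas":{"type":"string"}},"required":["deltas"]}

```bash
mkdir -p pics
cat > h.py <<'E'
import numpy as np, cv2
from cell import ctrl, imaging, models
def save(p,name): cv2.imwrite('pics/'+name+'.png',p["color"][:,:,::-1])
def f(p): return p["color"].shape[0]/2/np.tan(np.radians(p["vfov"])/2)
def ray(p,u,v,fish=False):
    F=f(p);a=np.array([u-p["cx"],v-p["cy"]])/F
    if fish:
        r=np.hypot(*a); s=np.sin(r)/r if r>1e-9 else 1
        d=np.array([a[0]*s,a[1]*s,np.cos(r)])
    else: d=np.array([a[0],a[1],1.])
    E=np.array(p["extrinsics"]);return E[:3,3],E[:3,:3]@d
def atz(p,u,v,z,fish=False):
    o,d=ray(p,u,v,fish);return o+d*(z-o[2])/d[2]
def cloud(p,fish=False):
    Z=p["range_z"];H,W=Z.shape;F=f(p);v,u=np.mgrid[:H,:W]
    x=(u-p["cx"])/F;y=(v-p["cy"])/F
    if fish:
        r=np.hypot(x,y)+1e-9;k=np.tan(np.minimum(r,1.5))/r;x=x*k;y=y*k
    E=np.array(p["extrinsics"]);P=np.stack([x*Z,y*Z,Z],-1)@E[:3,:3].T+E[:3,3]
    P[Z<=0]=np.nan;return P
E
python3 - <<'E'
from h import *
print(ctrl.read_state(), ctrl.grip_point_offset)
for n in ["scene","top","wrist"]:
    p=imaging.get_image(n);save(p,n+"0");print(n,p["vfov"],p["cx"],p["cy"],np.round(p["extrinsics"],3).tolist())
    P=cloud(p,n=="wrist")
    for t in ["vial","vise","vial_seat","jaw","guard","knob_grip","bottle","cups","tape"]:
        for r in models.landmark_of(p,t)[:4]:
            u,v=r["point"];iu,iv=int(round(u)),int(round(v))
            print(t,np.round([u,v,r["score"]],2),np.round(P[iv,iu]) if 0<=iv<400 and 0<=iu<640 else None)
E
```

```text
{'clock': 0.0, 'qpos': array([ 1.25220278,  0.62933254,  0.03844516,  1.5183541 , -0.02698788,
        0.99629357, -0.0199625 ]), 'qd': array([ 1.46669949e-03, -3.01643426e-04, -2.71483367e-04,  3.10612878e-04,
        8.02493098e-05, -2.87173716e-04,  1.05970776e-03]), 'tau': array([-2.82457968e-04, -5.63406730e+01,  1.22636531e+00, -1.93445492e+01,
        1.10581471e-02,  1.04657272e-02,  2.28264162e-05]), 'eef_pos': array([ 162.440843  , -628.74050057,  230.40239655]), 'tool_rot': array([-3.13972355e+00,  3.56508187e-05,  2.52835402e-01]), 'force': array([ 0.39437423, -0.47757474,  0.08203705]), 'torque': array([0.0166094 , 0.00736478, 0.02781005]), 'width': 85.39800839875728} 18.700000000000003
scene 52.58623687983996 321.8630276312198 198.99608158754467 [[-0.789, -0.234, 0.568, 29.916], [-0.614, 0.327, -0.718, 540.461], [-0.018, -0.916, -0.402, 408.656], [0.0, 0.0, 0.0, 1.0]]
vial [339.5  191.3    0.96] [ 583. -233.   14.]
vial [403.6  206.6    0.88] [ 416. -259.    4.]
vial [382.7  192.9    0.64] [ 443. -203.   52.]
vial [296.9  247.8    0.55] [458.  75.  37.]
vise [298.3  246
[... 849 characters left out ...]
4.5  138.4    0.56] [ 682. -278.   70.]
vial [403.5  210.7    0.53] [ 495. -281.   69.]
vise [280.   207.3    0.94] [498.  39.  35.]
vial_seat [299.2 211.4   0.6] [490. -10.  11.]
jaw [291.1  209.9    0.66] [492.  12.   8.]
guard [264.1  203.9    0.56] [505.  80.  44.]
knob_grip [259.5 204.7   0.6] [501.  86.  73.]
knob_grip [2.971e+02 2.129e+02 2.800e-01] [484.  -4.   3.]
bottle [367.7 203.7   0.7] [ 510. -189.   68.]
cups [360.2  236.5    0.63] [ 427. -175.   23.]
tape [316.6  258.2    0.52] [364. -62.   0.]
wrist 65.70646984690485 322.89861929210747 198.58836082002176 [[0.25, -0.926, -0.284, 235.168], [-0.968, -0.239, -0.073, -609.135], [0.0, 0.293, -0.956, 373.594], [0.0, 0.0, 0.0, 1.0]]
```

Run:
```python
from h import *
for n in ["scene","top"]:
    c=cv2.imread(f'pics/{n}0.png')
    x0,y0,x1,y1=(190,140,470,320) if n=="scene" else (220,100,460,300)
    cv2.imwrite(f'pics/{n}0z.png',cv2.resize(c[y0:y1,x0:x1],None,fx=2.85 if n=="scene" else 3,fy=2.85 if n=="scene" else 3,interpolation=cv2.INTER_CUBIC))
```

```text
(no output)
```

View pics/scene0.png

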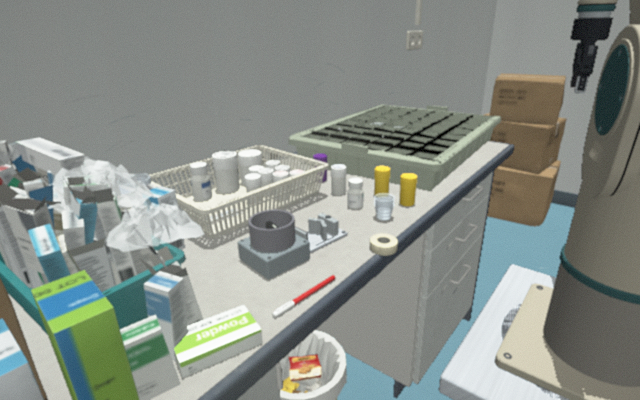

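View pics/scene0z.png

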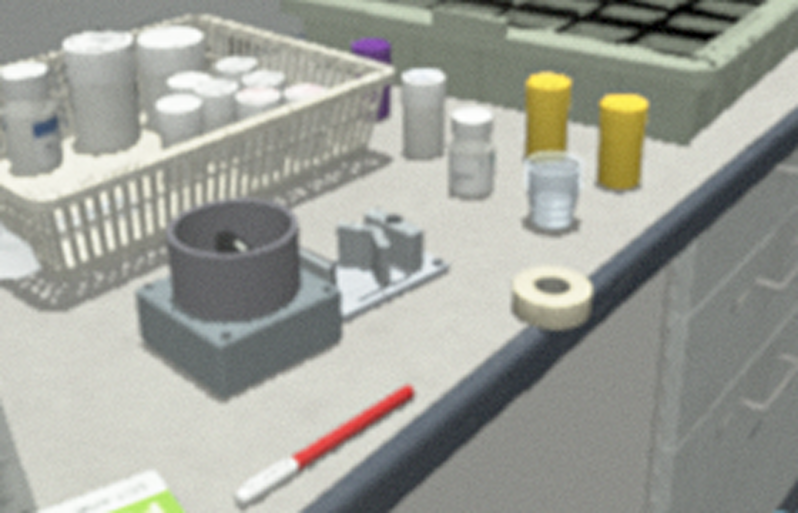

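View pics/top0z.png

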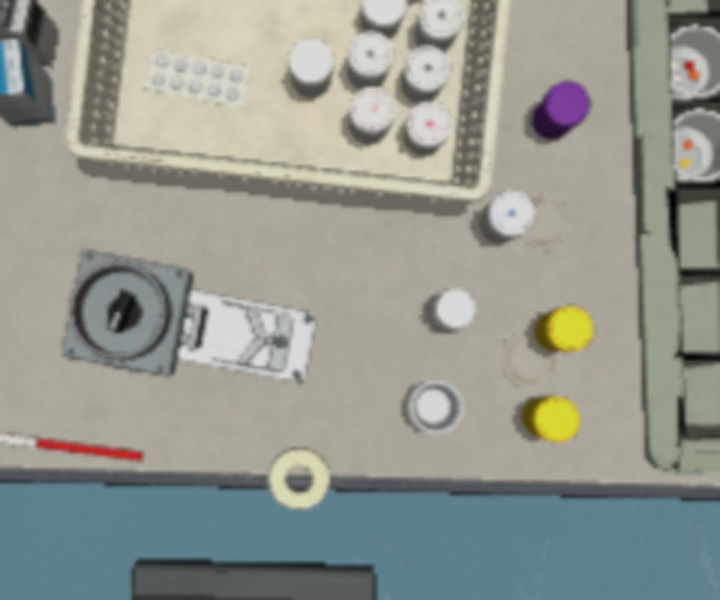

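The vial candidates are:
- White straight-sided vial: scene (339,180), top (390,171).
- Yellow vials: top (409,209) and (404,240).
- Purple vial: top (407,135).
- Bottle with a shoulder: scene (356,193), top (371,203).
- White vials in the basket.

Only the white one at top (390,171) fits the description. I'll measure the geometry and confirm it in a crop.

Run:
```python
from h import *
for n in ["scene","top"]:
    p=imaging.get_image(n);P=cloud(p)
    np.save(f'{n}P.npy',P);np.save(f'{n}C.npy',p["color"])
    X,Y,Z=P[...,0],P[...,1],P[...,2]
    b=(X>380)&(X<460)&(Y>-150)&(Y<-80);print(n,"bench z",np.nanmedian(Z[b]))
    def fit(mask,name,r=None):
        q=P[mask][:,:2]
        if len(q)<5: print(name,len(q));return
        (cx,cy),rr=cv2.minEnclosingCircle(q.astype(np.float32));print(n,name,len(q),'mean',q.mean(0).round(1),'mec',round(cx,1),round(cy,1),round(rr,1), 'z',np.median(P[mask][:,2]).round(1))
    fit((abs(X-586)<35)&(abs(Y+230)<30)&(Z>60)&(Z<85),'vialtop')
    fit((abs(X-505)<60)&(abs(Y-85)<60)&(Z>79)&(Z<92),'lip')
    fit((abs(X-505)<25)&(abs(Y-85)<25)&(Z>66)&(Z<78),'knobtop')
    fit((abs(X-505)<80)&(abs(Y-85)<90)&(Z>34)&(Z<46),'house')
    # rectangle of housing
    m=(abs(X-505)<80)&(Y>25)&(Y<150)&(Z>34)&(Z<46);print(cv2.minAreaRect(P[m][:,:2].astype(np.float32)))
    m=(abs(X-490)<60)&(Y>-90)&(Y<20)&(Z>4)&(Z<46);print('plate',cv2.minAreaRect(P[m][:,:2].astype(np.float32)))
    m=(X>560)&(X<800)&(Y>-260)&(Y<100)&(Z>20)
    print('basket/other: closest edges',np.nanpercentile(X[m],1))
    # height map around vial
    for x in range(660,500,-10):
        print(x,[ (int(np.nanmax(Z[s])) if (s:=(abs(X-x)<5)&(abs(Y-y)<5)).any() else -1) for y in range(-140,-330,-10)])
c=imaging.get_image("scene")["color"][150:230,310:430,::-1]
cv2.imwrite('pics/vialcrop.png',cv2.resize(c,None,fx=6,fy=6,interpolation=cv2.INTER_CUBIC))
```

```text
scene bench z 2.6590654935267253
scene vialtop 159 mean [ 594.5 -233.1] mec 598.7 -229.4 30.6 z 73.0
scene lip 488 mean [503.9  89.8] mec 506.3 87.5 42.6 z 84.7
scene knobtop 71 mean [508.8  87.8] mec 509.6 76.4 24.3 z 75.8
scene house 840 mean [486.8 100.3] mec 504.8 85.2 68.5 z 41.6
((504.5665588378906, 79.42292022705078), (115.06334686279297, 97.49623107910156), 80.90516662597656)
plate ((477.8561706542969, -30.023757934570312), (86.15672302246094, 102.59906005859375), 7.722207546234131)
basket/other: closest edges 580.4104445831365
660 [10, -1, 66, 66, 67, 9, 18, 81, 87, -474, 4, 4, 4, 4, 4, 4, -1, -1, -1]
650 [-501, 10, 10, -1, -1, 10, 18, 85, 87, 85, 4, 4, 3, 4, 4, 2, -1, -1, -1]
640 [12, 13, 16, 8, 2, 3, 29, 82, 87, 4, 3, 3, 4, 4, -1, -1, -1, -1, -1]
630 [68, 65, 66, 58, 57, 54, 41, 84, 87, 4, 4, 4, 4, -1, -780, -775, -772, -775, -771]
620 [86, 86, 87, 86, 86, 86, 86, 86, 87, 3, 73, 2, -778, -772, -769, -772, -773, 4, 4]
610 [87, 87, 85, 87, 86, 86, 87, 87, 87, 75, 76, 76, -772, -770, -773, 4, 3, 3, -772]
600 [3, 3, 3, 4, 3, 4, 4, 3, 72, 75, 76, 77, 75, -774, 5, 4, -772, -771,
[... 1564 characters left out ...]
89, 84, 84, 76, 75, 74, 74, -1, 3, 3, 4, 2, 3]
600 [1, 2, 2, 2, 2, 2, 3, 3, 2, 75, 75, 74, 76, 1, 3, 3, 3, 3, 2]
590 [3, 3, 3, 3, 3, 4, 1, 2, 58, 74, 77, 75, 73, 3, 2, 3, 4, 1, 1]
580 [3, 3, 4, 2, 2, 3, 4, 2, 4, 73, 72, 75, 72, 2, 3, 3, 3, 4, 1]
570 [2, 3, 1, 4, 3, 7, 3, 2, 3, 2, 1, 5, 3, 2, 3, 3, 3, 3, 2]
560 [3, 2, 3, 4, 3, 5, 2, 2, 1, 3, 3, 2, 3, 2, 3, 2, 2, 4, 2]
550 [4, 1, 1, 2, 4, 4, 1, 2, 2, 2, 3, 2, 3, 1, 2, 3, 5, 5, 3]
540 [4, 1, 3, 3, 4, 2, 1, 1, 3, 4, 2, 3, 1, 4, 4, 1, 2, 2, 4]
530 [1, 3, 1, 1, 38, 69, 69, 67, 4, 3, 3, 5, 2, 4, 2, 3, 2, 2, 2]
520 [5, 2, 1, 2, 67, 71, 69, 70, -1, 3, 3, 4, 3, 3, 72, 72, 74, 2, 0]
510 [3, 2, 5, 3, 68, 71, 70, 69, 2, 4, 1, 3, 5, 5, 71, 75, 75, 74, -1]
```

View pics/vialcrop.png

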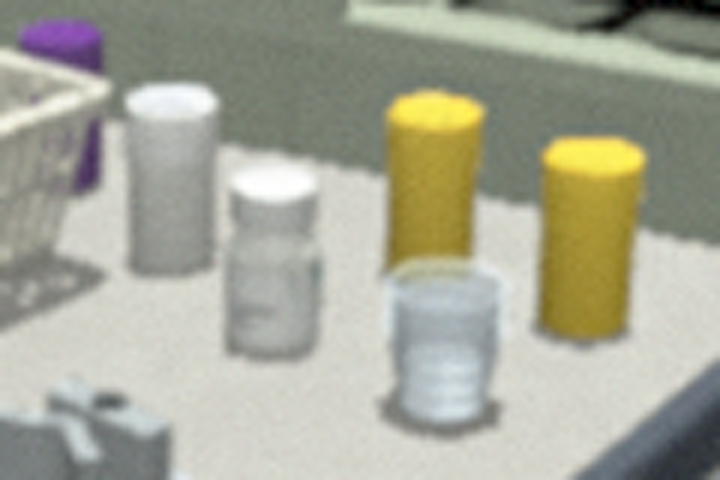

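White vial confirmed at crop (172,175): straight-sided, with a cap. The bottle at (272,260) has a shoulder. The basket corner (86 high) is close to the vial on its +x/+y side, so I'll grip along the diagonal (yaw ≈ 0.785). First I'll fly above it for a wrist look.

```bash
cat >> h.py <<'E'
def to(x,y,z,yaw):
    s=ctrl.read_state();p=np.array(s["eef_pos"]);from scipy.spatial.transform import Rotation as R
    M=R.from_euler('xyz',s["tool_rot"]).as_matrix()
    d=M.T@(np.array([x,y,z])-p)/1000
    dy=(yaw-s["tool_rot"][2]+np.pi)%(2*np.pi)-np.pi
    print("t",round(s["clock"],2),"pos",p.round(1),"rot",np.round(s["tool_rot"],4),"q7",s["qpos"][6].round(3),"-> tool d (m)",d.round(4),"turn deg",round(-np.degrees(dy),2))
E
python3 -c "
from h import *
to(598,-241,215,0.785)"
```

```text
t 1.65 pos [ 162.6 -629.3  231.3] rot [-3.1416 -0.      0.2528] q7 -0.02 -> tool d (m) [ 0.5187 -0.2671  0.0163] turn deg -30.49
```

{"name": "drive_tool", "arguments": {"deltas": "0.05 -0.026 0 -3 0.0854;0.1 -0.052 0 -6 0.0854;0.15 -0.078 0 -9 0.0854;0.2 -0.104 0 -12 0.0854;0.25 -0.13 0 -15 0.0854;0.3 -0.156 0 -18 0.0854;0.35 -0.182 0 -21 0.0854;0.4 -0.208 0 -24 0.0854;0.45 -0.234 0.005 -27 0.06;0.49 -0.255 0.012 -29 0.06;0.519 -0.267 0.016 -30.5 0.06;0.519 -0.267 0.016 -30.5 0.06"}}

```text
clock: 3.15
eef_pos: [600.4, -237.6, 214.7]
tool_rot: [-3.141, -0.002, 0.79]
force: [-0.7, 0.2, -0.3]
width: 59.6
```

Run:
```python
from h import *
to(598,-241,215,0.785)
print(ctrl.read_state()["width"])
p=imaging.get_image("wrist");save(p,"w1")
P=cloud(p,True);X,Y,Z=P[...,0],P[...,1],P[...,2]
m=(abs(X-598)<35)&(abs(Y+240)<35)&(Z>66)&(Z<82);print(m.sum(),np.nanmedian(Z[m]))
b=(abs(X-540)<10)&(abs(Y+250)<20);print('bench',np.nanmedian(Z[b]))
q=P[m][:,:2].astype(np.float32);print(q.mean(0),cv2.minEnclosingCircle(q))
for t in ["vial"]:
  for r in models.landmark_of(p,t)[:4]: print(r, atz(p,*r["point"],0,True).round(1))
vv,uu=np.where(m);print(uu.min(),uu.max(),vv.min(),vv.max(), uu.mean(),vv.mean(), atz(p,uu.mean(),vv.mean(),72,True))
```

```text
t 3.15 pos [ 600.4 -237.6  214.7] rot [-3.1407e+00 -2.0000e-03  7.9020e-01] q7 -0.518 -> tool d (m) [-0.0041  0.0007 -0.0003] turn deg 0.3
59.60581673240296
1397 71.83445258455737
bench -0.5483970814815962
[ 600.7067  -238.98935] ((608.134521484375, -233.840576171875), 33.72631072998047)
{'point': [324.1, 176.9], 'score': 0.81} [ 596.1 -242.3    0. ]
{'point': [409.1, 148.8], 'score': 0.74} [ 692.6 -288.6    0. ]
{'point': [298.3, 254.6], 'score': 0.72} [ 500.3 -291.8    0. ]
{'point': [254.4, 285.7], 'score': 0.58} [ 420.2 -283.1    0. ]
305 346 143 212 325.27272727272725 187.9226914817466 [ 600.81308993 -238.84995641   72.        ]
```

View pics/w1.png

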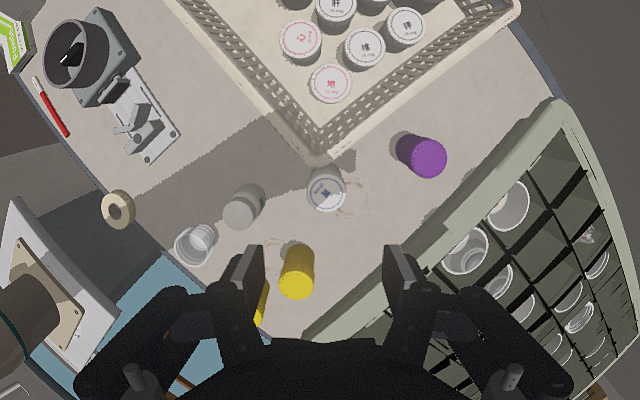

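Run:
```python
from h import *
p=imaging.get_image("wrist");P=cloud(p,True);X,Y,Z=P[...,0],P[...,1],P[...,2]
np.save('w1P.npy',P)
v,u=np.mgrid[:400,:640]
m=(Z>68)&(Z<78)&(v>168)&(v<225)&(u>295)&(u<360)
n,l,st,ce=cv2.connectedComponentsWithStats(m.astype(np.uint8),connectivity=4)
for i in range(1,n):
    if st[i,4]>100:
        q=P[l==i][:,:2].astype(np.float32);print(st[i],ce[i],cv2.minEnclosingCircle(q),q.mean(0),atz(p,*ce[i],72,True))
c=p["color"][130:240,270:390,::-1].copy()
cv2.imwrite('pics/w1z.png',cv2.resize(c,None,fx=5,fy=5,interpolation=cv2.INTER_CUBIC))
e=np.linalg.inv(p["extrinsics"])
# project predicted vial rings
def proj(w):
    c=e[:3,:3]@w+e[:3,3];th=np.arctan2(np.hypot(c[0],c[1]),c[2]);s=f(p)*th/np.hypot(c[0],c[1]);return p["cx"]+c[0]*s,p["cy"]+c[1]*s
for cx,cy in [(598,-241)]:
  c2=cv2.resize(c,None,fx=5,fy=5,interpolation=cv2.INTER_CUBIC)
  for z,r in [(72,19.7),(0,18.6)]:
    for a in np.linspace(0,2*np.pi,60):
      x,y=proj(np.array([cx+r*np.cos(a),cy+r*np.sin(a),z]));cv2.circle(c2,(int((x-270+.5)*5),int((y-130+.5)*5)),2,(0,0,255),-1)
  cv2.imwrite('pics/w1o.png',c2)
```

```text
[ 305  169   40   37 1215] [324.6526749  186.83950617] ((597.9579467773438, -242.0466766357422), 19.91129493713379) [ 598.09607 -242.22678] [ 598.18773317 -242.13040445   72.        ]
```

View pics/w1o.png

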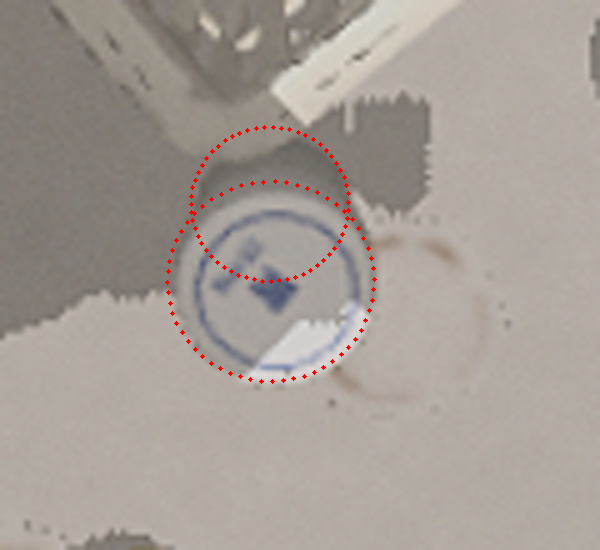

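Run:
```python
from h import *
P=np.load('w1P.npy');X,Y,Z=P[...,0],P[...,1],P[...,2]
m=(abs(X-610)<60)&(abs(Y+220)<60)&(Z>80)&(Z<95)
q=P[m][:,:2]
a=np.radians(45)
# tool frame at vial: x=(c,s), y=(s,-c)
d=q-[598,-242];tx=d@[np.cos(a),np.sin(a)];ty=d@[np.sin(a),-np.cos(a)]
for lo in range(-60,60,10):
    k=(ty>=lo)&(ty<lo+10);print(lo,'rim nearest along tool x',tx[k].min().round(1) if k.any() else None)
to(598,-242,38,0.785)
```

```text
-60 rim nearest along tool x None
-50 rim nearest along tool x 55.4
-40 rim nearest along tool x 45.4
-30 rim nearest along tool x 32.5
-20 rim nearest along tool x 26.9
-10 rim nearest along tool x 26.7
0 rim nearest along tool x 28.6
10 rim nearest along tool x 35.9
20 rim nearest along tool x 46.0
30 rim nearest along tool x 53.2
40 rim nearest along tool x None
50 rim nearest along tool x None
t 3.3 pos [ 597.4 -242.4  215.3] rot [3.1415e+00 1.4000e-03 7.8340e-01] q7 -0.518 -> tool d (m) [0.001  0.0002 0.1773] turn deg -0.09
```

{"name": "drive_tool", "arguments": {"deltas": "0.001 0 0.05 0 0.06;0.001 0 0.1 0 0.06;0.001 0 0.13 0 0.06;0.001 0 0.15 0 0.06;0.001 0 0.165 0 0.06;0.001 0 0.177 0 0.06;0.001 0 0.177 0 0.06;0.001 0 0.177 0 0.03;0.001 0 0.177 0 0.03;0.001 0 0.177 0 0.03;0.001 0 0.177 0 0.03;0.001 0 0.177 0 0.03"}}

```text
clock: 4.8
eef_pos: [599.9, -240.6, 39.4]
tool_rot: [3.14, -0.001, 0.785]
force: [0.4, -0.2, 5.7]
width: 38.1
```

Run:
```python
from h import *
s=ctrl.read_state();print(s["width"],s["force"],s["torque"])
to(598,-242,200,0.785)
p=imaging.get_image("wrist");save(p,"w2")
```

```text
38.09247175602863 [ 0.38987628 -0.18603776  5.68968372] [0.02595668 0.07802191 0.01138235]
t 4.8 pos [ 599.9 -240.6   39.4] rot [ 3.1397e+00 -9.0000e-04  7.8510e-01] q7 -0.549 -> tool d (m) [-2.200e-03 -1.000e-04 -1.606e-01] turn deg 0.01
```

View pics/w2.png

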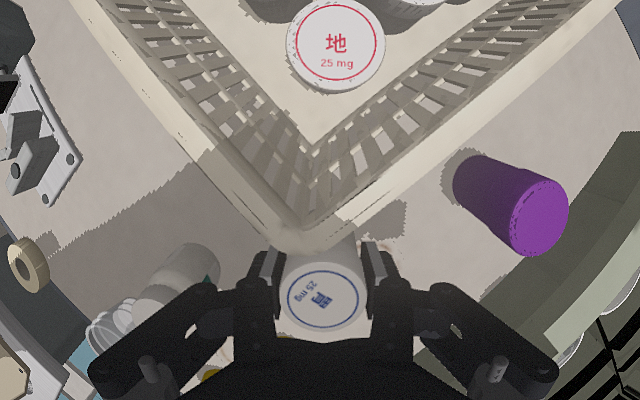

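{"name": "drive_tool", "arguments": {"deltas": "-0.002 0 -0.02 0 0.03;-0.002 0 -0.06 0 0.03;-0.002 0 -0.11 0 0.03;-0.002 0 -0.16 0 0.03;-0.002 0 -0.16 0 0.03"}}

```text
clock: 5.48
eef_pos: [600.3, -242.8, 204.1]
tool_rot: [3.133, -0.004, 0.785]
force: [0.2, 0.0, -0.1]
width: 37.7
```

Run:
```python
from h import *
P=np.load('topP.npy');C=np.load('topC.npy');X,Y,Z=P[...,0],P[...,1],P[...,2]
reg=(abs(X-495)<90)&(Y>-120)&(Y<160)
K=np.array([506.3,87.0])
for nm in ['top','scene']:
  P=np.load(nm+'P.npy');X,Y,Z=P[...,0],P[...,1],P[...,2]
  reg=(abs(X-495)<90)&(Y>-120)&(Y<160)
  lip=P[reg&(Z>80)&(Z<90)][:,:2]
  from scipy.optimize import least_squares
  r=least_squares(lambda c:np.hypot(*(lip-c[:2]).T)-39.25,[506,87],loss='soft_l1');print(nm,'lip centre',r.x)
  for yaw in [-0.18,-0.165,-0.15]:
    ex=np.array([np.cos(yaw),np.sin(yaw)]);ey=np.array([-np.sin(yaw),np.cos(yaw)])
    d=P[...,:2]-r.x[:2];vx=d@ex;vy=d@ey
    for z0,z1,lab,y0,y1 in [(36,44,'house',-60,60),(5,12,'plate',-200,-60),(30,44,'jawstop',-200,-52)]:
      m=reg&(Z>z0)&(Z<z1)&(vy>y0)&(vy<y1)&(abs(vx)<60)
      a=np.percentile(vx[m],[1,99]).round(1) if m.sum()>5 else 0;b=np.percentile(vy[m],[1,99]).round(1) if m.sum()>5 else 0
      ar=cv2.minAreaRect(P[m][:,:2].astype(np.float32)) if m.sum()>5 else None
      print(nm,yaw,lab,m.sum(),a,b,ar[2].__round__(2) if ar else '')
to(490,-10,215,-0.165+np.pi/2)
```

```text
top lip centre [505.70211982  86.57348354]
top -0.18 house 897 [-46.9  47.2] [-49.1  47.2] 80.72
top -0.18 plate 623 [-29.6  33.5] [-164.   -62.2] 83.01
top -0.18 jawstop 225 [-21.7  26.8] [-144.8  -58.2] 82.06
top -0.165 house 898 [-46.9  47.3] [-49.3  47.1] 80.72
top -0.165 plate 623 [-31.   32.1] [-164.   -62.1] 1.49
top -0.165 jawstop 225 [-23.7  24.9] [-145.   -58.3] 82.06
top -0.15 house 898 [-47.   47.2] [-49.6  47.2] 80.9
top -0.15 plate 624 [-32.7  30.4] [-164.   -61.7] 1.49
top -0.15 jawstop 225 [-25.8  22.9] [-145.   -58.3] 82.06
scene lip centre [505.26574762  87.79908872]
scene -0.18 house 688 [-47.6  46.1] [-59.4  48.4] 80.02
scene -0.18 plate 389 [-29.5  25.1] [-164.3  -67.4] 45.69
scene -0.18 jawstop 389 [-22.3  27.1] [-145.1  -59.4] 81.72
scene -0.165 house 689 [-47.3  46.7] [-59.4  48.3] 80.21
scene -0.165 plate 389 [-31.   23.5] [-164.  -67.] 45.69
scene -0.165 jawstop 389 [-24.   25.1] [-144.8  -59.3] 81.72
scene -0.15 house 690 [-47.5  47.2] [-59.6  48.5] 80.21
scene -0.15 plate 389 [-32.9  22. ] [-163.6  -66.6] 45.69
scene -0.15 jawstop 389 [-25.8  23.3] [-144.9  -59.2] 81.72
t 5.47 pos [ 600.3 -242.8  204.1] rot [ 3.1327 -0.0042  0.7849] q7 -0.52 -> tool d (m) [ 0.0865 -0.2426 -0.0127] turn deg -35.58
```

Run:
```python
from h import *
to(478,-81,204,1.409)
```

```text
t 5.47 pos [ 600.3 -242.8  204.1] rot [ 3.1327 -0.0042  0.7849] q7 -0.52 -> tool d (m) [ 0.0278 -0.2009 -0.0015] turn deg -35.76
```

{"name": "drive_tool", "arguments": {"deltas": "0.005 -0.035 0 -6 0.03;0.01 -0.07 0 -12 0.03;0.014 -0.105 0 -19 0.03;0.019 -0.14 0 -26 0.03;0.023 -0.17 0 -31 0.03;0.027 -0.192 0 -34.5 0.03;0.028 -0.201 -0.001 -35.8 0.03;0.028 -0.201 -0.001 -35.8 0.03;0.028 -0.201 -0.001 -35.8 0.03"}}

```text
clock: 6.6
eef_pos: [475.9, -80.7, 199.3]
tool_rot: [3.141, 0.0, 1.408]
force: [0.2, 0.6, -0.7]
width: 37.9
```

Run:
```python
from h import *
to(478,-81,204,1.409)
p=imaging.get_image("wrist");save(p,"w3");P=cloud(p,True);np.save('w3P.npy',P)
import pickle;pickle.dump({k:p[k] for k in ("color","vfov","cx","cy","extrinsics","range_z")},open('w3.pkl','wb'))
for t,z in [("vise",0),("vial_seat",8),("jaw",0),("guard",40),("knob_grip",66),("vial",130)]:
  for r in models.landmark_of(p,t)[:2]: print(t,np.round(r["point"],1),round(r["score"],2), atz(p,*r["point"],z,True).round(1))
```

```text
t 6.6 pos [475.9 -80.7 199.3] rot [3.1410e+00 4.0000e-04 1.4081e+00] q7 -0.262 -> tool d (m) [ 0.      0.0021 -0.0047] turn deg -0.05
vise [325.3  68.7] 0.93 [497.6  35.2   0. ]
vial_seat [328.5 106.3] 0.85 [494.2  -6.4   8. ]
jaw [325.1  80. ] 0.57 [495.4  22.8   0. ]
knob_grip [328.5   3. ] 0.82 [508.6  88.   66. ]
knob_grip [324.2  67.7] 0.23 [495.   28.5  66. ]
vial [363.5 321.1] 0.95 [ 494.4 -185.5  130. ]
vial [489.2 287.9] 0.73 [ 613.4 -178.3  130. ]
```

View pics/w3.png

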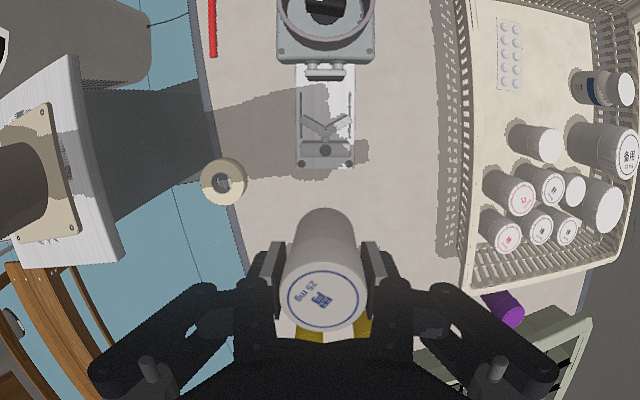

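Run:
```python
from h import *
from scipy.optimize import least_squares
P=np.load('w3P.npy');X,Y,Z=P[...,0],P[...,1],P[...,2]
reg=(abs(X-495)<90)&(Y>-120)&(Y<160)
print('bench',np.nanmedian(Z[(abs(X-420)<20)&(abs(Y)<40)]))
lip=P[reg&(Z>80)&(Z<90)][:,:2];r=least_squares(lambda c:np.hypot(*(lip-c[:2]).T)-39.25,[506,87],loss='soft_l1');print('lip',len(lip),r.x)
K=np.array([505.6,87.]);yaw=-0.162
ex=np.array([np.cos(yaw),np.sin(yaw)]);ey=np.array([-np.sin(yaw),np.cos(yaw)])
d=P[...,:2]-K;vx=d@ex;vy=d@ey+55
m=reg&(Z>5)&(Z<12)&(vy<0)&(abs(vx)<60);print('plate',np.percentile(vx[m],[1,99]),np.percentile(vy[m],[1,99]),cv2.minAreaRect(P[m][:,:2].astype(np.float32)))
m=reg&(Z>37)&(Z<44)&(vy>0)&(vy<110)&(abs(vx)<60);print('house',np.percentile(vx[m],[1,99]),np.percentile(vy[m],[1,99]))
for x0 in [-15,-8,0,8,15]:
  print(x0,[(y,int(np.nanmedian(Z[s]))) for y in range(-112,12,3) if (s:=(abs(vx-x0)<2.5)&(abs(vy-y)<1.5)).any()])
c=cv2.imread('pics/w3.png')[40:180,270:390];cv2.imwrite('pics/w3z.png',cv2.resize(c,None,fx=4,fy=4,interpolation=cv2.INTER_CUBIC))
m=(Z>100)&(abs(X-476)<40)&(abs(Y+81)<40)
v,u=np.where(m);print(u.min(),u.max(),v.min(),v.max())
q=P[m];t=q[:,2]>q[:,2].max()-6;print('vial top z',q[:,2].max(),q[t].mean(0))
```

```text
bench -0.5418341972875851
lip 768 [505.69856592  88.53617297]
plate [-31.50564381  31.28481828] [-107.55207625   -2.6144097 ] ((487.98016357421875, -20.573719024658203), (108.16132354736328, 64.74979400634766), 80.16900634765625)
house [-46.49414345  46.31301069] [ 8.49846484 68.55250892]
-15 [(-112, 231), (-109, 231), (-106, 209), (-103, 229), (-100, 109), (-97, 283), (-94, 297), (-88, 38), (-85, 39), (-82, 39), (-79, 39), (-76, 34), (-73, 6), (-70, 8), (-67, 7), (-64, 7), (-61, 38), (-58, 39), (-55, 39), (-52, 34), (-49, 7), (-46, 7), (-43, 7), (-40, 7), (-37, 7), (-34, 7), (-31, 7), (-28, 7), (-25, 7), (-22, 7), (-19, 7), (-16, 7), (-13, 8), (-10, 37), (-7, 39), (-4, 39), (-1, 27), (2, 27), (5, 30), (8, 36), (11, 39)]
-8 [(-112, 232), (-109, 231), (-106, 232), (-103, 284), (-100, 213), (-97, 110), (-94, 300), (-88, 38), (-85, 39), (-82, 39), (-79, 39), (-76, 35), (-73, 8), (-70, 7), (-67, 7), (-64, 39), (-61, 39), (-58, 39), (-55, 27), (-52, 7), (-49, 7), (-46, 7), (-43, 8), (-40, 7), (-37, 7), (-34, 7), (-31, 8), (-28, 7), (-25, 7), (-22, 7), (-19, 7), (-16, 7), (-13, 8), (-10, 3
[... 773 characters left out ...]
40, 8), (-37, 7), (-34, 7), (-31, 7), (-28, 7), (-25, 7), (-22, 7), (-19, 7), (-16, 7), (-13, 9), (-10, 37), (-7, 39), (-4, 39), (-1, 27), (2, 17), (5, 24), (8, 36), (11, 39)]
15 [(-112, 230), (-109, 218), (-106, 220), (-103, 229), (-100, 256), (-97, 279), (-94, 297), (-88, 38), (-85, 39), (-82, 39), (-79, 39), (-76, 38), (-73, 8), (-70, 7), (-67, 7), (-64, 7), (-61, 38), (-58, 39), (-55, 39), (-52, 38), (-49, 8), (-46, 7), (-43, 7), (-40, 8), (-37, 7), (-34, 7), (-31, 7), (-28, 7), (-25, 7), (-22, 7), (-19, 7), (-16, 7), (-13, 8), (-10, 37), (-7, 39), (-4, 39), (-1, 28), (2, 28), (5, 30), (8, 35), (11, 39)]
175 471 208 399
vial top z 303.747934144243 [478.75495362 -60.89739255 299.9416525 ]
```

View pics/w3z.png

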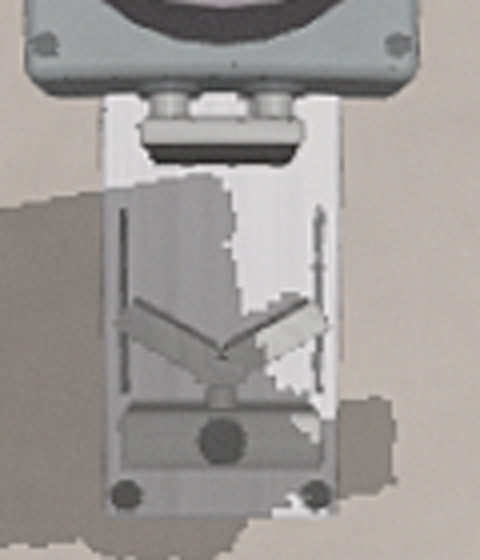

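Run:
```python
from h import *
P=np.load('w3P.npy');X,Y,Z=P[...,0],P[...,1],P[...,2]
v,u=np.mgrid[:400,:640]
m=(Z>228)&(Z<237)&(u>280)&(u<366)&(v>240)&(v<335)
q=P[m];print(m.sum(),q.mean(0),cv2.minEnclosingCircle(q[:,:2].astype(np.float32)))
q=q[(q[:,2]>229.5)]
print(np.percentile(q[:,0],[1,99]),np.percentile(q[:,1],[1,99]),cv2.minEnclosingCircle(q[:,:2].astype(np.float32)))
import pickle;p=pickle.load(open('w3.pkl','rb'))
c=p["color"][:,:,::-1].copy();e=np.linalg.inv(p["extrinsics"])
def proj(w):
    c=e[:3,:3]@w+e[:3,3];rr=np.hypot(c[0],c[1]);s=f(p)*np.arctan2(rr,c[2])/rr;return p["cx"]+c[0]*s,p["cy"]+c[1]*s
c2=cv2.resize(c[200:345,260:400],None,fx=5,fy=5,interpolation=cv2.INTER_CUBIC)
for z,r,col in [(232,19.7,(0,0,255)),(160,18.6,(0,255,0))]:
  for a in np.linspace(0,2*np.pi,90):
    x,y=proj(np.array([475.9+r*np.cos(a),-80.7+r*np.sin(a),z]));cv2.circle(c2,(int((x-260+.5)*5),int((y-200+.5)*5)),1,col,-1)
cv2.imwrite('pics/w3o.png',c2)
```

```text
5219 [475.59628283 -80.75765427 231.86189616] ((475.3134765625, -83.17353057861328), 19.911821365356445)
[457.93088341 492.82110901] [-100.52394168  -64.64029905] ((475.3271179199219, -83.25591278076172), 19.85953712463379)
```

View pics/w3o.png

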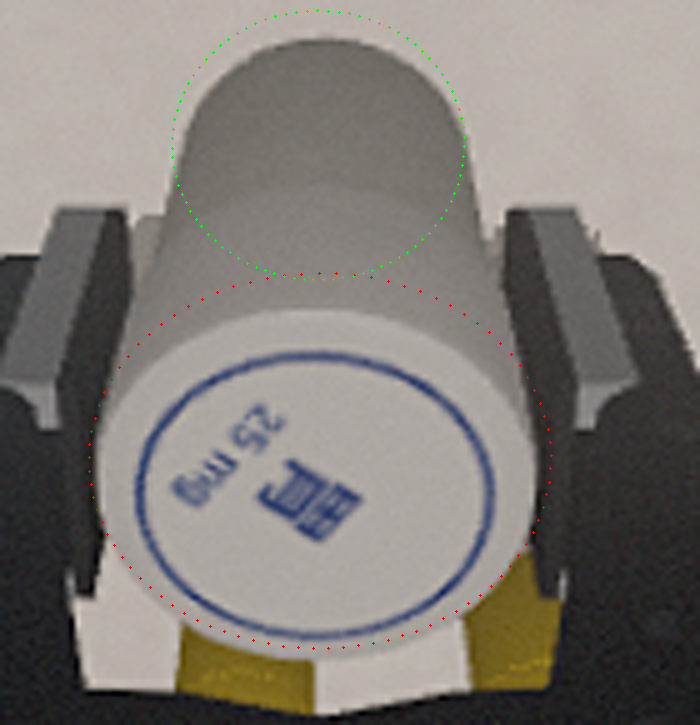

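Run:
```python
from h import *
to(491.7,1.1,100,1.409)
```

```text
t 6.95 pos [475.4 -80.  199.2] rot [-3.1415  0.      1.4094] q7 -0.262 -> tool d (m) [0.0826 0.003  0.0992] turn deg 0.03
```

{"name": "drive_tool", "arguments": {"deltas": "0.03 0.001 0 0 0.03;0.06 0.002 0 0 0.03;0.0825 0.003 0 0 0.03;0.0825 0.003 0.03 0 0.03;0.0825 0.003 0.06 0 0.03;0.0825 0.003 0.08 0 0.03;0.0825 0.003 0.095 0 0.03;0.0825 0.003 0.095 0 0.03"}}

```text
clock: 7.95
eef_pos: [491.0, 1.1, 103.6]
tool_rot: [-3.14, 0.0, 1.41]
force: [1.0, -0.3, -0.2]
width: 38.3
```

Run:
```python
from h import *
to(491.7,1.1,50,1.409)
p=imaging.get_image("wrist");save(p,"w4")
p=imaging.get_image("scene");c=p["color"][150:290,220:380,::-1];cv2.imwrite('pics/s4.png',cv2.resize(c,None,fx=4,fy=4,interpolation=cv2.INTER_CUBIC))
```

```text
t 7.95 pos [491.    1.1 103.6] rot [-3.1398e+00  4.0000e-04  1.4100e+00] q7 -0.505 -> tool d (m) [0.0001 0.0008 0.0536] turn deg 0.06
```

View pics/w4.png

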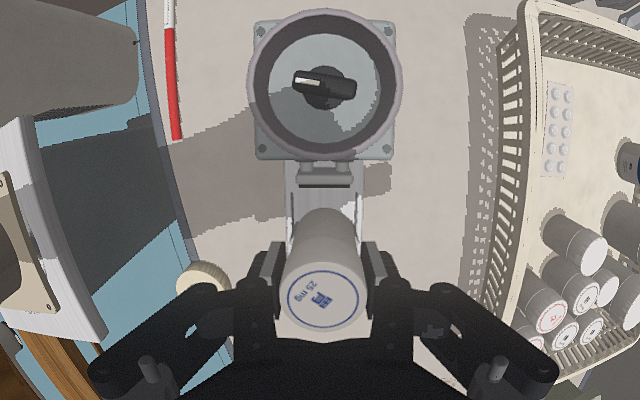

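View pics/s4.png

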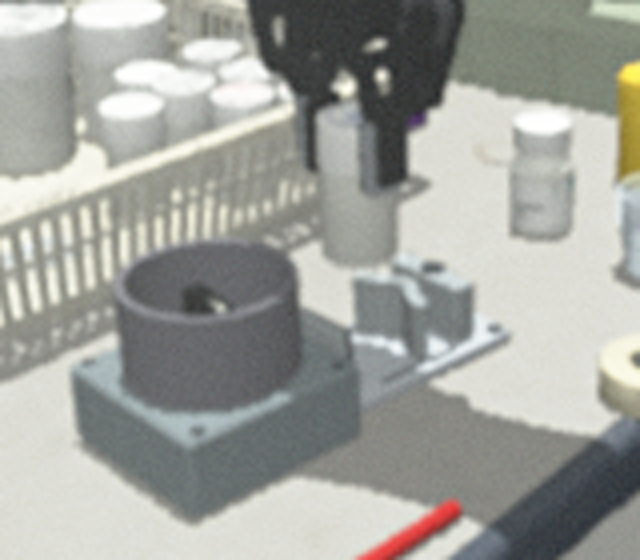

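{"name": "drive_tool", "arguments": {"deltas": "0 0.001 0.015 0 0.03;0 0.001 0.03 0 0.03;0 0.001 0.042 0 0.03;0 0.001 0.05 0 0.03;0 0.001 0.052 0 0.03;0 0.001 0.052 0 0.03"}}

```text
clock: 8.8
eef_pos: [492.6, 1.1, 52.3]
tool_rot: [3.142, -0.0, 1.41]
force: [0.3, 0.2, 0.6]
width: 38.1
```

Run:
```python
from h import *
to(491.7,1.1,47,1.409);s=ctrl.read_state();print(s["force"],s["torque"])
p=imaging.get_image("wrist");save(p,"w5")
p=imaging.get_image("scene");c=p["color"][150:290,220:380,::-1];cv2.imwrite('pics/s5.png',cv2.resize(c,None,fx=4,fy=4,interpolation=cv2.INTER_CUBIC))
```

```text
t 8.8 pos [492.6   1.1  52.3] rot [ 3.1416 -0.      1.41  ] q7 -0.54 -> tool d (m) [-0.0001 -0.0009  0.0053] turn deg 0.06
[0.29872629 0.18748981 0.59470569] [0.02113917 0.02960573 0.04881397]
```

View pics/w5.png

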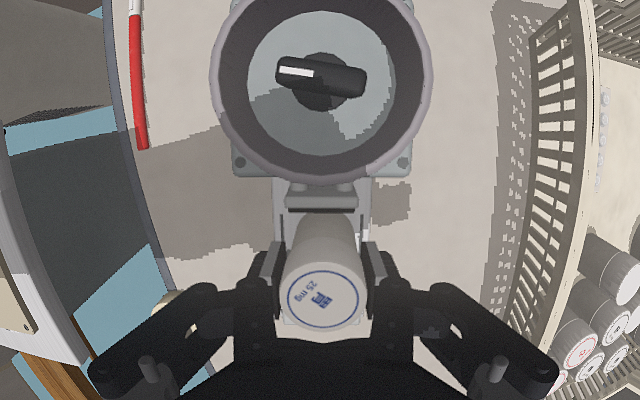

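View pics/s5.png

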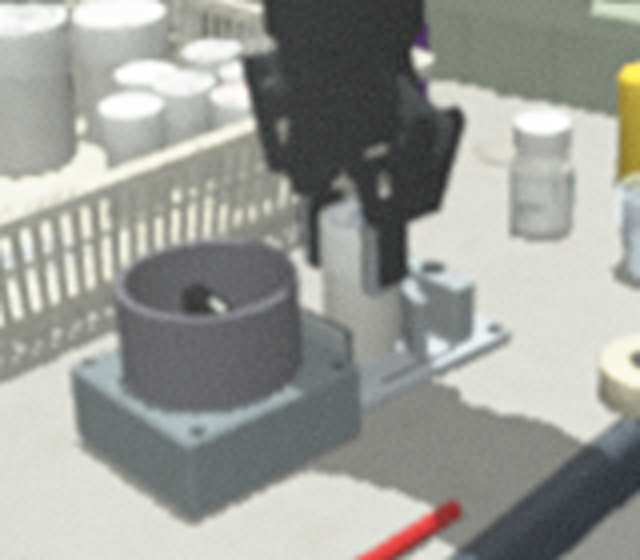

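{"name": "drive_tool", "arguments": {"deltas": "0 0 0.002 0 0.03;0 0 0.004 0 0.03;0 0 0.004 0 0.03"}}

```text
clock: 9.28
eef_pos: [492.4, 1.0, 48.2]
tool_rot: [-3.141, 0.0, 1.41]
force: [-0.3, -0.7, -0.2]
width: 38.2
```

Run:
```python
from h import *
to(491.7,1.1,47,1.409);s=ctrl.read_state();print(s["force"],s["torque"])
```

```text
t 9.28 pos [492.4   1.   48.2] rot [-3.1414  0.      1.41  ] q7 -0.543 -> tool d (m) [-0.     -0.0007  0.0012] turn deg 0.06
[-0.2755099  -0.68944777 -0.17854439] [ 0.02728861 -0.01742048  0.02889191]
```

{"name": "drive_tool", "arguments": {"deltas": "0 0 0.001 0 0.03;0 0 0.002 0 0.03;0 0 0.002 0 0.03"}}

```text
clock: 9.65
eef_pos: [492.7, 1.0, 47.2]
tool_rot: [3.141, 0.0, 1.41]
force: [-1.5, -0.7, 10.4]
width: 38.1
```

Run:
```python
from h import *
to(491.7,1.1,47,1.409);s=ctrl.read_state();print(s["force"],s["torque"])
```

```text
t 9.65 pos [492.7   1.   47.2] rot [3.1409e+00 3.0000e-04 1.4100e+00] q7 -0.544 -> tool d (m) [-0.0001 -0.001   0.0002] turn deg 0.06
[-1.50810075 -0.74065144 10.36333839] [ 0.04301367  0.54389566 -0.05775923]
```

{"name": "drive_tool", "arguments": {"deltas": "0 0 -0.0005 0 0.03;0 0 -0.0005 0 0.06;0 0 -0.0005 0 0.06;0 0 -0.0005 0 0.06;0 0 -0.02 0 0.06;0 0 -0.05 0 0.06;0 0 -0.1 0 0.06;0 0 -0.1 0 0.06"}}

```text
clock: 10.65
eef_pos: [495.0, 1.2, 149.3]
tool_rot: [3.135, -0.002, 1.41]
force: [-0.4, 0.2, -0.3]
width: 60.4
```

Run:
```python
from h import *
to(505.7,87.8,147,1.409)
p=imaging.get_image("wrist");save(p,"w6");P=cloud(p,True);np.save('w6P.npy',P)
p=imaging.get_image("scene");c=p["color"][150:290,220:380,::-1];cv2.imwrite('pics/s6.png',cv2.resize(c,None,fx=4,fy=4,interpolation=cv2.INTER_CUBIC))
```

```text
t 10.65 pos [495.    1.2 149.3] rot [ 3.1346e+00 -1.5000e-03  1.4096e+00] q7 -0.478 -> tool d (m) [ 0.0872 -0.0034  0.0024] turn deg 0.04
```

View pics/w6.png

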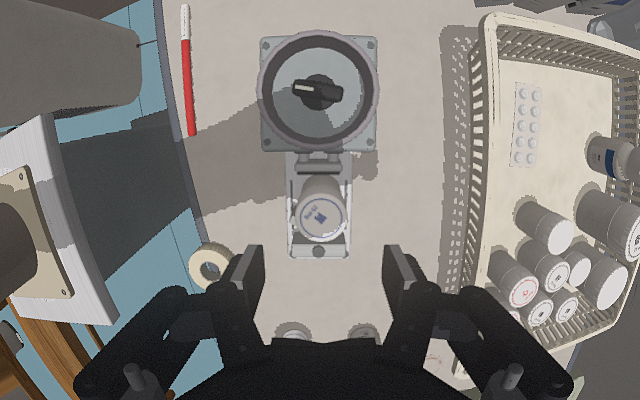

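View pics/s6.png

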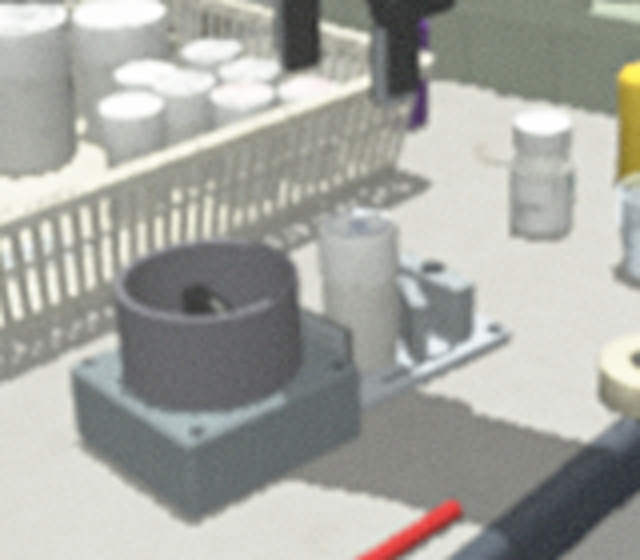

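Run:
```python
from h import *
from scipy.optimize import least_squares
P=np.load('w6P.npy');X,Y,Z=P[...,0],P[...,1],P[...,2]
reg=(abs(X-505)<70)&(abs(Y-87)<70)
print('bench',np.nanmedian(Z[(abs(X-420)<20)&(abs(Y)<40)]))
lip=P[reg&(Z>80)&(Z<90)][:,:2];r=least_squares(lambda c:np.hypot(*(lip-c[:2]).T)-39.25,[506,87],loss='soft_l1');print('lip',len(lip),r.x,np.hypot(*(lip-r.x).T).min(),np.hypot(*(lip-r.x).T).max())
m=(np.hypot(X-r.x[0],Y-r.x[1])<26)&(Z>70)&(Z<78)
q=P[m][:,:2].astype(np.float32);rc=cv2.minAreaRect(q);print('bar',m.sum(),rc,q.mean(0))
w,V=np.linalg.eigh(np.cov((q-q.mean(0)).T));a=np.arctan2(V[1,1],V[0,1]);print('bar axis',(a+np.pi/2)%np.pi-np.pi/2,w**.5)
hm=reg&(Z>37)&(Z<43);print('house',hm.sum(),cv2.minAreaRect(P[hm][:,:2].astype(np.float32)))
v=(abs(X-490)<30)&(abs(Y+3)<30)&(Z>74)&(Z<84);print('vialtop',v.sum(),P[v].mean(0),cv2.minEnclosingCircle(P[v][:,:2].astype(np.float32)))
for nm in ['top']:
  P=np.load(nm+'P.npy');X,Y,Z=P[...,0],P[...,1],P[...,2]
  m=(np.hypot(X-505.7,Y-87)<26)&(Z>69)&(Z<79);q=P[m][:,:2].astype(np.float32);print(nm,cv2.minAreaRect(q),q.mean(0))
```

```text
bench 209.51315891465444
lip 2593 [505.77993757  88.67280148] 36.016130703985034 41.780287501854026
bar 830 ((505.51654052734375, 88.74980926513672), (12.618499755859375, 35.47203826904297), 71.19902038574219) [505.8114   88.75317]
bar axis -0.3472241594219607 [3.3900308  9.99689366]
house 7966 ((503.7608947753906, 77.08678436279297), (121.14051055908203, 95.7149887084961), 80.79534149169922)
vialtop 2120 [ 4.93387965e+02 -4.81796698e-01  7.96339924e+01] ((492.7569580078125, -1.6032415628433228), 20.091812133789062)
top ((505.46722412109375, 86.2806167602539), (12.448177337646484, 35.40373992919922), 68.3303451538086) [505.53964  86.44468]
```

Vial is standing upright between the jaw and the V: wrist image (320,215), cap top z ≈ 79.6, as expected. The knob bar is already at about q ≈ 0.18. Next I go above the knob, aligned to the bar.

Run:
```python
from h import *
to(505.7,88,150,2.797)
```

```text
t 10.75 pos [492.5   0.8 146.4] rot [3.1409 0.     1.4096] q7 -0.478 -> tool d (m) [ 0.0882 -0.001  -0.0036] turn deg -79.49
```

{"name": "drive_tool", "arguments": {"deltas": "0.02 0 -0.003 -9 0.06;0.035 0 -0.003 -18 0.06;0.05 0 -0.003 -27 0.06;0.065 0 -0.003 -36 0.06;0.08 -0.001 -0.003 -45 0.06;0.088 -0.001 -0.003 -54 0.04;0.088 -0.001 -0.003 -63 0.04;0.088 -0.001 -0.003 -72 0.03;0.088 -0.001 -0.003 -79.5 0.024;0.088 -0.001 -0.003 -79.5 0.024;0.088 -0.001 -0.003 -79.5 0.024"}}

```text
clock: 12.12
eef_pos: [505.1, 87.9, 148.5]
tool_rot: [-3.141, -0.002, 2.795]
force: [0.1, 0.9, -0.2]
width: 23.8
```

Run:
```python
from h import *
from scipy.optimize import least_squares
p=imaging.get_image("wrist");save(p,"w7");P=cloud(p,True)
to(505.7,88,150,2.797);print(ctrl.read_state()["width"])
X,Y,Z=P[...,0],P[...,1],P[...,2]
reg=(abs(X-505)<70)&(abs(Y-87)<70)
lip=P[reg&(Z>80)&(Z<90)][:,:2];r=least_squares(lambda c:np.hypot(*(lip-c[:2]).T)-39.25,[506,87],loss='soft_l1');print('lip',len(lip),r.x,np.hypot(*(lip-r.x).T).min(),np.hypot(*(lip-r.x).T).max())
m=(np.hypot(X-r.x[0],Y-r.x[1])<26)&(Z>70)&(Z<78)
q=P[m][:,:2].astype(np.float32);rc=cv2.minAreaRect(q);print('bar',m.sum(),rc,q.mean(0))
```

```text
t 12.18 pos [505.2  88.  148.7] rot [-3.1411e+00 -1.0000e-03  2.7958e+00] q7 0.43 -> tool d (m) [-0.0004  0.0002 -0.0013] turn deg -0.07
24.18237641785134
lip 2017 [505.10950959  88.98631383] 35.81027184870957 41.98848838953926
bar 709 ((505.3699035644531, 88.82752990722656), (11.478507041931152, 35.304283142089844), 70.31695556640625) [504.57205  89.23218]
```

View pics/w7.png

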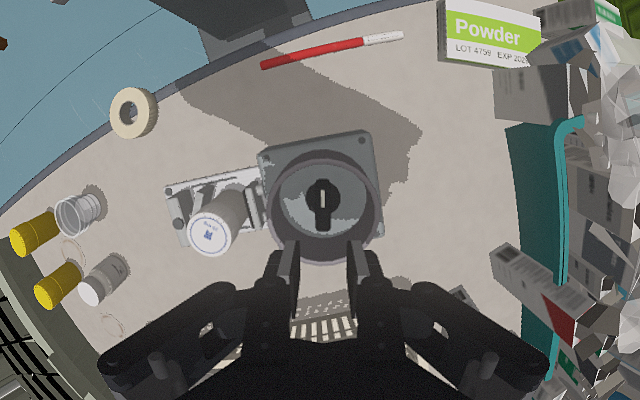

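The wrist views from two yaws agree: axis (505.3, 88.9), bar at −0.344 rad. Descending in stages.

{"name": "drive_tool", "arguments": {"deltas": "0 0.001 0.025 0 0.024;0 0.001 0.045 0 0.024;0 0.001 0.055 0 0.024;0 0.001 0.062 0 0.024;0 0.001 0.07 0 0.024;0 0.001 0.07 0 0.024"}}

```text
clock: 12.92
eef_pos: [505.8, 88.9, 79.1]
tool_rot: [-3.141, -0.0, 2.797]
force: [-0.7, -0.4, 1.1]
width: 24.2
```

Run:
```python
from h import *
to(505.3,88.8,49,2.797);s=ctrl.read_state();print(s["force"],s["torque"],s["width"])
p=imaging.get_image("wrist");save(p,"w8")
```

```text
t 12.93 pos [505.8  88.9  79.1] rot [-3.1412e+00 -3.0000e-04  2.7974e+00] q7 0.328 -> tool d (m) [ 0.0004 -0.0003  0.0301] turn deg 0.02
[-0.73888473 -0.44705395  1.12489891] [-0.04261044  0.00044527  0.01644066] 24.200477560315285
```

View pics/w8.png

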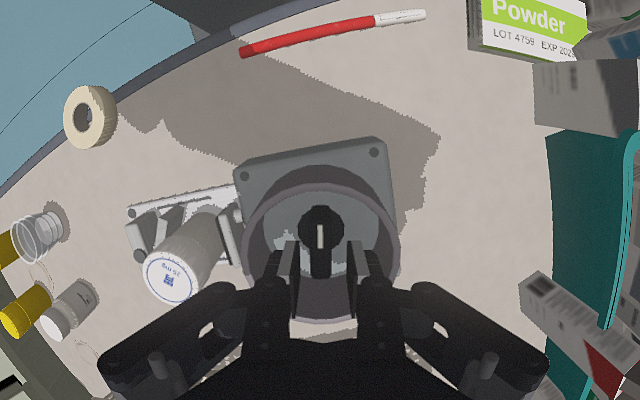

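{"name": "drive_tool", "arguments": {"deltas": "0 0 0.005 0 0.024;0 0 0.01 0 0.024;0 0 0.015 0 0.024;0 0 0.015 0 0.024"}}

```text
clock: 13.48
eef_pos: [505.6, 88.9, 63.9]
tool_rot: [-3.141, -0.001, 2.798]
force: [0.1, 0.2, -0.8]
width: 24.2
```

Run:
```python
from h import *
to(505.3,88.8,49,2.797);s=ctrl.read_state();print(s["force"],s["torque"],s["width"])
p=imaging.get_image("wrist");save(p,"w9")
```

```text
t 13.47 pos [505.6  88.9  63.9] rot [-3.1411e+00 -7.0000e-04  2.7976e+00] q7 0.305 -> tool d (m) [ 0.0003 -0.0002  0.0149] turn deg 0.03
[ 0.07998415  0.20295461 -0.8455078 ] [-0.04225813 -0.01831565  0.05516554] 24.218982460682284
```

View pics/w9.png

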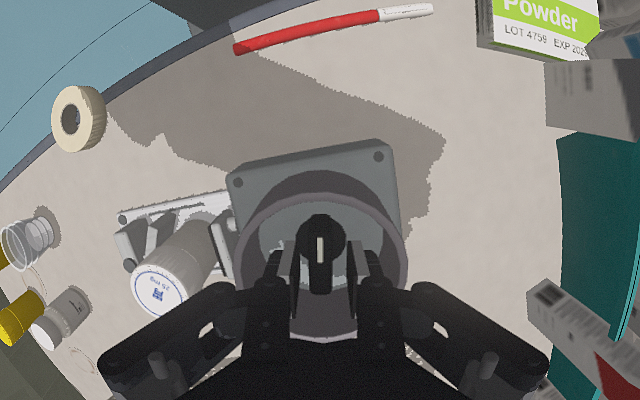

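{"name": "drive_tool", "arguments": {"deltas": "0 0 0.004 0 0.024;0 0 0.008 0 0.024;0 0 0.008 0 0.024"}}

```text
clock: 13.9
eef_pos: [505.7, 88.9, 56.0]
tool_rot: [-3.141, -0.0, 2.798]
force: [0.7, 0.7, -0.3]
width: 24.2
```

{"name": "drive_tool", "arguments": {"deltas": "0 0 0.002 0 0.024;0 0 0.004 0 0.024;0 0 0.006 0 0.024;0 0 0.006 0 0.024"}}

```text
clock: 14.4
eef_pos: [505.8, 89.0, 50.2]
tool_rot: [-3.141, -0.0, 2.797]
force: [-0.1, -0.1, -0.1]
width: 23.9
```

{"name": "drive_tool", "arguments": {"deltas": "0 0 0 0 0.005;0 0 0 0 0.005;0 0 0 0 0.005;0 0 0 0 0.005"}}

```text
clock: 14.9
eef_pos: [505.4, 87.6, 50.5]
tool_rot: [-3.139, -0.0, 2.797]
force: [-2.8, -4.3, 5.3]
width: 11.1
```

Run:
```python
from h import *
to(505.3,88.8,50,2.797);s=ctrl.read_state();print(s["force"],s["torque"],s["width"])
p=imaging.get_image("wrist");save(p,"w10")
```

```text
t 14.9 pos [505.4  87.6  50.5] rot [-3.1389e+00 -1.0000e-04  2.7969e+00] q7 0.284 -> tool d (m) [0.0005 0.0011 0.0005] turn deg -0.01
[-2.84700785 -4.32914068  5.25581714] [-0.80524526  0.40976122  0.14892934] 11.068067681486244
```

View pics/w10.png

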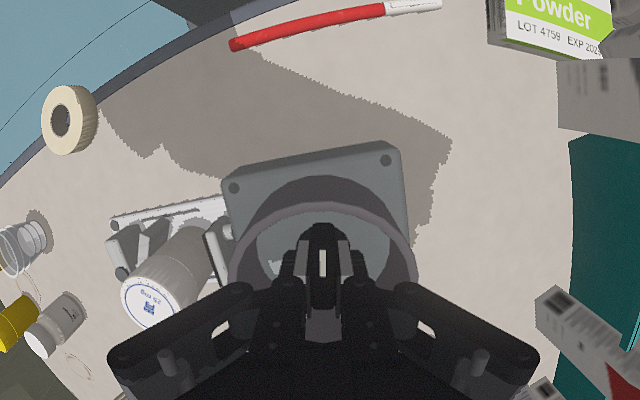

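{"name": "drive_tool", "arguments": {"deltas": "0 -0.0015 0 2 0.005;0 -0.0015 0 4 0.005;0 -0.0015 0 6 0.005;0 -0.0015 0 6 0.005"}}

```text
clock: 15.45
eef_pos: [505.4, 87.5, 50.5]
tool_rot: [-3.141, 0.0, 2.691]
force: [-1.8, -1.6, 5.7]
width: 10.6
```

```bash
cat > st.py <<'E'
from h import *
s=ctrl.read_state();yaw=s["tool_rot"][2]
R=np.array([[np.cos(yaw),np.sin(yaw)],[np.sin(yaw),-np.cos(yaw)]])
print("t",round(s["clock"],2),"pos",s["eef_pos"].round(2),"yaw",round(yaw,4),"q~",round(-0.162-(yaw-np.pi),3),"F",s["force"].round(2),"Ftool xy",(R@s["force"][:2]).round(2),"Tq",s["torque"].round(3),"w",round(s["width"],2))
E
python3 st.py
```

```text
t 15.45 pos [505.41  87.54  50.45] yaw 2.6912 q~ 0.288 F [-1.76 -1.63  5.66] Ftool xy [ 0.88 -2.23] Tq [-0.363  0.438 -0.046] w 10.6
```

{"name": "drive_tool", "arguments": {"deltas": "0 0 0 2 0.005;0 0 0 4 0.005"}}

```text
clock: 15.7
eef_pos: [505.4, 87.6, 50.5]
tool_rot: [-3.141, 0.0, 2.622]
force: [-1.8, -2.4, 6.7]
width: 10.8
```

```bash
python3 st.py
```

```text
t 15.7 pos [505.43  87.61  50.47] yaw 2.6218 q~ 0.358 F [-1.84 -2.36  6.74] Ftool xy [ 0.43 -2.96] Tq [-0.396  0.412  0.234] w 10.75
```

{"name": "drive_tool", "arguments": {"deltas": "0 0 0 2 0.005;0 0 0 4 0.005"}}

```text
clock: 15.95
eef_pos: [505.4, 87.6, 50.5]
tool_rot: [-3.141, 0.0, 2.552]
force: [-1.8, -1.2, 5.3]
width: 10.9
```

```bash
python3 st.py
```

```text
t 15.95 pos [505.44  87.6   50.46] yaw 2.552 q~ 0.428 F [-1.76 -1.25  5.3 ] Ftool xy [ 0.77 -2.01] Tq [-0.431  0.405  0.245] w 10.94
```

{"name": "drive_tool", "arguments": {"deltas": "0 0 0 2 0.005;0 0 0 4 0.005"}}

```text
clock: 16.2
eef_pos: [505.4, 87.6, 50.4]
tool_rot: [-3.142, 0.0, 2.482]
force: [-2.0, -2.6, 5.2]
width: 10.7
```

```bash
python3 st.py
```

```text
t 16.2 pos [505.45  87.65  50.44] yaw 2.4823 q~ 0.497 F [-1.97 -2.57  5.2 ] Ftool xy [-0.01 -3.24] Tq [-0.376  0.397  0.233] w 10.74
```

{"name": "drive_tool", "arguments": {"deltas": "0 0 0 2 0.005;0 0 0 4 0.005;0 0 0 6 0.005;0 0 0 8 0.005"}}

```text
clock: 16.7
eef_pos: [505.5, 87.7, 50.5]
tool_rot: [3.141, 0.0, 2.343]
force: [-1.1, -2.9, 5.2]
width: 10.9
```

```bash
python3 st.py
```

```text
t 16.7 pos [505.52  87.67  50.46] yaw 2.3427 q~ 0.637 F [-1.1  -2.92  5.17] Ftool xy [-1.33 -2.83] Tq [-0.367  0.384  0.281] w 10.87
```

{"name": "drive_tool", "arguments": {"deltas": "0 0 0 2 0.005;0 0 0 4 0.005"}}

```text
clock: 16.95
eef_pos: [505.5, 87.7, 50.5]
tool_rot: [3.141, 0.0, 2.273]
force: [-1.2, -1.7, 5.7]
width: 10.3
```

```bash
python3 st.py
```

```text
t 16.95 pos [505.51  87.7   50.47] yaw 2.2729 q~ 0.707 F [-1.2  -1.69  5.74] Ftool xy [-0.51 -2.01] Tq [-0.354  0.376  0.192] w 10.34
```

{"name": "drive_tool", "arguments": {"deltas": "0 0 0 2 0.005;0 0 0 4 0.005"}}

```text
clock: 17.2
eef_pos: [505.5, 87.7, 50.5]
tool_rot: [3.141, 0.0, 2.203]
force: [-2.4, -2.2, 5.6]
width: 10.8
```

```bash
python3 st.py
```

```text
t 17.2 pos [505.53  87.7   50.46] yaw 2.2031 q~ 0.777 F [-2.35 -2.2   5.6 ] Ftool xy [-0.38 -3.2 ] Tq [-0.372  0.347  0.191] w 10.85
```

{"name": "drive_tool", "arguments": {"deltas": "0 0 0 2 0.005;0 0 0 4 0.005"}}

```text
clock: 17.45
eef_pos: [505.5, 87.7, 50.5]
tool_rot: [3.141, 0.0, 2.133]
force: [-1.7, -1.9, 5.7]
width: 11.0
```

```bash
python3 st.py
```

```text
t 17.45 pos [505.54  87.7   50.45] yaw 2.1334 q~ 0.846 F [-1.7  -1.89  5.72] Ftool xy [-0.69 -2.45] Tq [-0.428  0.333  0.229] w 11.02
```

{"name": "drive_tool", "arguments": {"deltas": "0 0 0 2 0.005;0 0 0 4 0.005"}}

```text
clock: 17.7
eef_pos: [505.6, 87.7, 50.5]
tool_rot: [3.141, 0.0, 2.064]
force: [-1.7, -2.2, 5.0]
width: 11.2
```

```bash
python3 st.py
python3 - <<'E'
from h import *
p=imaging.get_image("wrist");save(p,"w11")
c=p["color"][180:380,40:300,::-1];cv2.imwrite('pics/w11z.png',cv2.resize(c,None,fx=3,fy=3))
E
```

```text
t 17.7 pos [505.58  87.72  50.47] yaw 2.0639 q~ 0.916 F [-1.71 -2.23  5.04] Ftool xy [-1.15 -2.56] Tq [-0.376  0.318  0.28 ] w 11.19
```

View pics/w11.png

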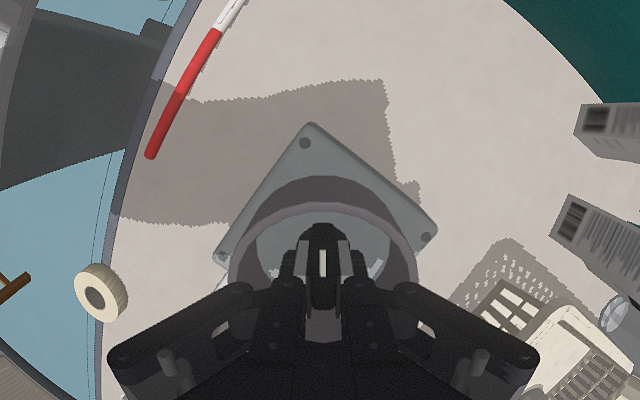

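{"name": "drive_tool", "arguments": {"deltas": "0 0 0 1 0.005;0 0 0 2 0.005"}}

```text
clock: 18.0
eef_pos: [505.6, 87.7, 50.5]
tool_rot: [3.141, 0.0, 2.03]
force: [-1.7, -1.7, 5.5]
width: 11.0
```

```bash
python3 st.py
```

```text
t 18.0 pos [505.59  87.73  50.47] yaw 2.0302 q~ 0.949 F [-1.69 -1.71  5.47] Ftool xy [-0.79 -2.27] Tq [-0.299  0.369  0.33 ] w 11.04
```

{"name": "drive_tool", "arguments": {"deltas": "0 0 0 1 0.005;0 0 0 2 0.005"}}

```text
clock: 18.25
eef_pos: [505.6, 87.7, 50.5]
tool_rot: [3.141, 0.0, 1.995]
force: [-1.6, -1.7, 6.2]
width: 10.8
```

```bash
python3 st.py
```

```text
t 18.25 pos [505.59  87.72  50.46] yaw 1.9953 q~ 0.984 F [-1.6  -1.69  6.17] Ftool xy [-0.88 -2.16] Tq [-0.415  0.349  0.381] w 10.77
```

{"name": "drive_tool", "arguments": {"deltas": "0 0 0 -1.5 0.005;0 0 0 -3 0.005;0 0 0 -2 0.005;0 0 0 -1 0.005"}}

```text
clock: 18.75
eef_pos: [505.6, 87.7, 50.5]
tool_rot: [3.141, 0.0, 2.013]
force: [-0.8, -2.0, 4.9]
width: 10.9
```

```bash
python3 st.py; python3 -c "
from h import *
p=imaging.get_image('top');c=p['color'][160:250,240:350,::-1];cv2.imwrite('pics/t12.png',cv2.resize(c,None,fx=6,fy=6,interpolation=cv2.INTER_CUBIC))
p=imaging.get_image('scene');c=p['color'][150:290,220:380,::-1];cv2.imwrite('pics/s12.png',cv2.resize(c,None,fx=4,fy=4,interpolation=cv2.INTER_CUBIC))"; python3 st.py
```

```text
t 18.75 pos [505.59  87.73  50.45] yaw 2.013 q~ 0.967 F [-0.77 -1.97  4.92] Ftool xy [-1.45 -1.54] Tq [-0.374  0.329  0.37 ] w 10.87
t 18.85 pos [505.59  87.73  50.45] yaw 2.0129 q~ 0.967 F [-1.75 -1.85  4.75] Ftool xy [-0.92 -2.37] Tq [-0.319  0.313  0.264] w 10.74
```

View pics/s12.png

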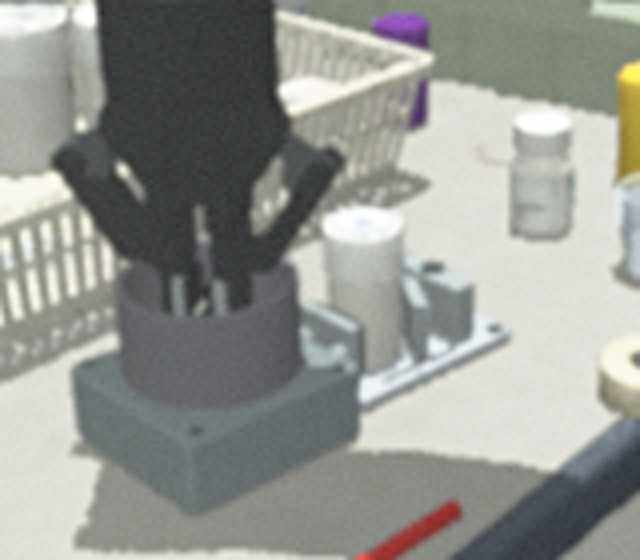

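{"name": "drive_tool", "arguments": {"deltas": "0 0 0 0 0.024;0 0 0 0 0.024;0 0 0 0 0.024;0 0 -0.01 0 0.024;0 0 -0.025 0 0.024;0 0 -0.045 0 0.024;0 0 -0.08 0 0.024;0 0 -0.12 0 0.024;0 0 -0.14 0 0.024;0 0 -0.14 0 0.024"}}

```text
clock: 20.1
eef_pos: [506.7, 87.8, 192.7]
tool_rot: [3.137, 0.001, 2.012]
force: [0.6, 0.5, -0.5]
width: 23.8
```

```bash
python3 st.py
python3 - <<'E'
from h import *
p=imaging.get_image("scene");c=p["color"][150:290,220:380,::-1];cv2.imwrite('pics/s13.png',cv2.resize(c,None,fx=4,fy=4,interpolation=cv2.INTER_CUBIC))
p=imaging.get_image("wrist");save(p,"w13");P=cloud(p,True);X,Y,Z=P[...,0],P[...,1],P[...,2]
m=(np.hypot(X-505.5,Y-88.5)<26)&(Z>70)&(Z<78);q=P[m][:,:2].astype(np.float32);rc=cv2.minAreaRect(q);print('bar',m.sum(),rc)
E
```

```text
t 20.1 pos [506.68  87.83 192.74] yaw 2.0118 q~ 0.968 F [ 0.56  0.51 -0.5 ] Ftool xy [0.23 0.73] Tq [-0.023  0.021  0.006] w 23.79
bar 524 ((505.2778625488281, 89.80753326416016), (11.611711502075195, 34.35752487182617), 25.41588020324707)
```

View pics/s13.png

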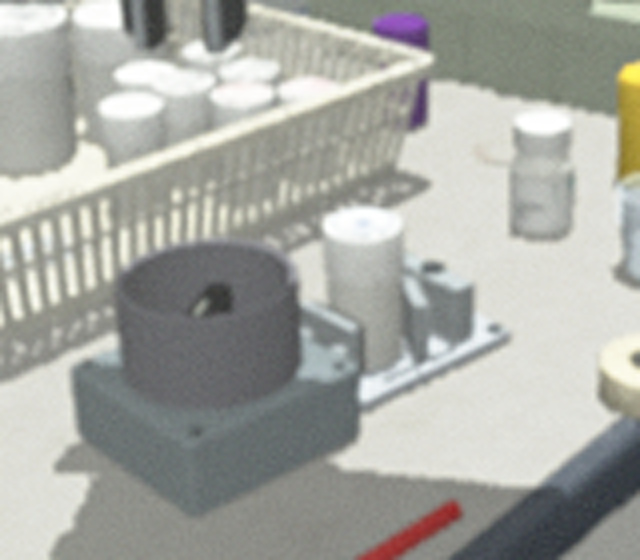

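View pics/w13.png

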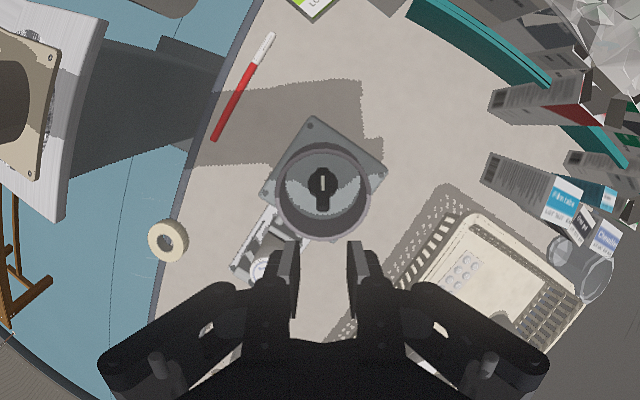

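Run:
```python
from h import *
p=imaging.get_image("scene");P=cloud(p);P0=np.load('sceneP.npy')
for nm,(x,y,z0,z1) in dict(bottle=(510,-189,20,80),cups=(427,-175,20,60),tape=(364,-62,10,25)).items():
    for Q in (P0,P):
        m=(abs(Q[...,0]-x)<40)&(abs(Q[...,1]-y)<35)&(Q[...,2]>z0)&(Q[...,2]<z1);print(nm,m.sum(),Q[m].mean(0).round(1))
m=(abs(P[...,0]-490)<30)&(abs(P[...,1]+3)<30)&(P[...,2]>74)&(P[...,2]<86);print('vial top',m.sum(),P[m].mean(0).round(1),P[m][:,2].std())
ctrl.finish_job()
```

```text
bottle 371 [ 509.9 -189.7   48.5]
bottle 367 [ 509.9 -189.7   48.5]
cups 378 [ 428.7 -182.6   40.4]
cups 379 [ 428.6 -182.5   40.2]
tape 415 [361.2 -64.6  18.2]
tape 413 [361.2 -64.4  18.3]
vial top 200 [489.5  -2.4  80.9] 2.7091702730243563
the job is handed in; nothing more can be done
```

The white vial stands upright in the vise and is clamped at an estimated 12–13 N. I handed the job in at about 20 s with the gripper clear and 100 mm above the collar.

- **Clamping:** I gripped the knob inside the collar and turned it clockwise from about 0.18 to about 0.97 rad. Torque while turning freely averaged 0.236 N m, with noise of about ±0.03. It rose to 0.38 N m, a rise of 0.145 and near the high end. I backed off 3° and came forward 2°, and it then read 0.37 N m, a rise of about 0.13. Contact came at about 0.88 rad.
- **Last checks:** After release the knob bar was still at about 0.97 rad, so it did not spring back. The vial top measured z ≈ 81 mm, against 80 expected. The bottle, cups and tape had moved by no more than 0.2 mm, and I saw no sign of contact with the collar.
- **Disagreements:** The cameras differed by about 2 mm on the knob axis. The gripper pulled over by about 1.3 mm when it closed on the knob, so I shifted it by 1.5 mm, and side forces stayed at or below 3.3 N after that. The force estimate rests on noisy single torque readings, so it is good to about ±2 N.

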